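Fill the tray of door wedges, head to tail

ROBOT

A 6-joint arm with a two-finger parallel gripper is mounted at the origin on a cart in front of the work surface, level with it; the furniture and walls round the work are solid. World frame = base frame: x ahead of the robot, y to its left, z up, the work surface at z = 0. Lengths are in m, angles in rad, forces in N, time in s.
With the tool pointing down it reaches from about 0.4 to 0.925 m from the base axis. Payload 3.4 kg.
Tool frame: the origin (TCP) lies on the centre line of the jaws, within the pads' length; the fingertips stand 19 mm ahead of it and the grasp point (between the pads) is the TCP; z points along the fingers, y is the line along which they close (so a half turn about z gives the same grasp; the last joint's range is limited). The gripper opens to 85 mm and grips with 20 to 120 N. Pads are 22 mm wide; open, the fingers measure 114 mm over their backs; the gripper's body (76 mm by 85 mm) begins 54 mm behind the grasp point. The pads swing forward as they close: fully open they stand 13 mm farther back than shut.
Start: joints at [1.065, 0.307, 1.506, -0, 1.328, -0.073], TCP at [0.241, 0.522, 0.25] pointing down, gripper open.
Joint ranges: [-3.12, 3.12], [-1.05, 2.28], [0.14, 2.33], [-1.42, 4.57], [0.1, 2.73], [-2.68, 2.68]. Speed limits (rad/s): [2.57, 2.57, 3.14, 3.14, 3.14, 3.14].

INTERFACE

Orientations are given as a rotation vector (axis times angle).
In Python, from cell import monitor, viewer, order gives the robot as it stands.
- The arm moves only by the tool play_rows, never from a script. Its argument "motion" is a list of rows, each a list of 5 numbers: the finger opening in mm, from 0 to 85.4, then the shift along the tool's x, y, z in units of 50 mm (1.0 is 50 mm), then the turn about the tool's z in units of 6 degrees (1.0 is 6 degrees). In form: [[grip, tx, ty, tz, twist], ...]. A call has 1 to 20 rows; each row shifts and turns the commanded pose from where the row before left it, along the tool's axes as they then stand; what a row does not reach is not made up. A row lasts 1/10 s, in which the tool goes at most 50 mm and 8.59 degrees, less where a joint would pass 70% of its speed; a pose out of reach is approached as far as the arm can. A call is refused whole if a number of a shift passes 1 or a number of a turn 1, either way. A call with a gripper value outside its range is refused whole. The fingers move at their own pace and stop on an object; "newtons" is the grip in N (left out, the last holds). Time passes only in rows, so rows that do not move let the fingers close. It gives the time, the measured TCP pose, the force, the opening and the grip force at its end, in the units of the state.
- monitor.observe(): the state, without advancing time (a new reading comes with each control period).
- viewer.camera(name): name is "scene" or "top" or "wrist"; returns a dict with "frame" (384x512x3 uint8, blue, green, red), "mtx" (3x3 intrinsics, pixels), "rvec" (rotation vector, rad) and "tvec" (3), from world to camera coordinates, as OpenCV has them. Camera axes: x right, y down, z forward; pixel columns grow to the right and rows downward; lengths in m; the calibration is good to about 2 mm. A picture is of the moment at which its call begins. There is no depth.
- order.close_job(): hands the job in; it is judged then, once.
The state is a dict: "time": time; "q": joint angles; "joint_velocities": joint speeds; "tau": joint torques, N m; "position": TCP position; "orientation": TCP orientation; "force": force on the tool from outside, world axes, zero at the start; "torque": the same for the moment, N m; "width": finger opening in m; "gripper_force": force on a finger pad.
Only numpy, scipy, OpenCV 4.12 (cv2) and the standard library are available. Lean on these libraries where they do the work, as an engineer would, in place of code of your own. Each camera call takes 0.05 s, during which the arm holds its last target. There are 200 camera calls.

TASK

The tray holds two of its four wooden door wedges; pack the other two as well, so that all four lie flat on the tray floor, spotted side up, alternately head to tail and filling the rectangle. One of the missing wedges stands on its heel: first lay it on the worktop on its plain side and let it go, then take it again and pack it. Do not move the mouse, the stamp or the tape measure, and leave both wedges that are in the tray in their places.

Things in the scene. Friction and masses are not known exactly. Their poses are not given: they have to be found in the camera images.
- tray: Black plastic tray fixed to the worktop, label on its -x wall. Inside 69 (own x) x 126 mm (own y), floor and walls 4 mm thick, wall tops 20 mm above the worktop. Origin: centre of its underside, z up. Wedges lie along own x, side by side in y, 6 mm play in all: from the +y wall origins at y=+42 (heel to +x), +21 (heel to -x), -21 (heel to +x), -42 mm (heel to -x).
- tray_gap (a point): Middle of the tray's empty half (tray y=-31.5 mm), on the floor's upper face, axes as the tray's. The free space is 69 x about 65 mm; the outer wedge has its sole against the wall, the inner one its sole against wedge_2's sole, their slopes face one another. A wedge on the tray floor has its origin 24 mm above the tray's underside.
- wedge_1: Light-wood door wedge, a prism 64 mm long (own x: flat heel face x=-32, flat tip face x=+32), 40 thick (parallel sides z=+-20; a small dark spot on the +z side). Straight rubber-striped sole at y=-20; slope from y=+20 at the heel to y=0 at the tip. Origin: centre of this 64x40x40 box; edges bevelled 2 mm, 0.1 kg. Lies in the tray by the +y wall, z up.
- wedge_2: A wedge just like wedge_1, same axes. It lies in the tray beside wedge_1, head to tail with it, its sole towards the empty half, own z (spotted side) up.
- wedge_lying: A wedge just like wedge_1, same axes, 0.07 to 0.14 kg. At the start it lies on the worktop to the left or right of the tray, own z (spotted side) up.
- wedge_standing: A wedge just like wedge_1, same axes, 0.07 to 0.14 kg. At the start it stands on its heel on the worktop at the other side of the tray: own x up, own z (spotted side) roughly to the right (world -y). Leant more than 35 degrees towards its plain (-z) side, it falls onto that side by itself.
- tape_measure: Yellow round tape measure in a case, 58x69x22 mm, a bystander. Origin at the centre of its underside.
- mouse: Black computer mouse, 110x62x37 mm, a bystander behind the tray. Origin at the centre of its underside.
- stamp: Hand stamp with a turned red handle, 24x44x70 mm, a bystander behind the tray. Origin at the centre of its underside.
Not all that is in view belongs to the job. There is more than one size of the tray; the one meant has the size given above.

How it is judged:
On the way:
1. the standing wedge lies on its plain side on the worktop, outside the tray, let go (height (world z) of wedge_standing below 0.0225 m and angle between wedge_standing's own z axis and vertical below 0.1 rad and horizontal distance between wedge_standing and tray above 0.08 m and contact force between wedge_standing and the fingers below 0.1 N), for 0.2 s.
At the end, for the whole second after the job is handed in: All four wedges at rest, flat on the tray floor (origin under 27 mm above its underside, tilt under 0.08 rad), spot up, along tray x within 0.12 rad, |x|<5 mm; origins in tray y: wedge_1 35..50, wedge_2 14..28, the two added -50..-14 mm (they fit there only head to tail) (x of wedge_lying in the frame of tray between -0.005 and 0.005 m and y of wedge_lying in the frame of tray between -0.05 and -0.014 m and z of each of wedge_lying, wedge_standing, wedge_1, wedge_2 in the frame of tray below 0.027 m and angle between each of wedge_lying, wedge_standing, wedge_1, wedge_2's own z axis and vertical below 0.08 rad and angle between the x axis of each of wedge_lying, wedge_standing, wedge_1, wedge_2 and the x axis of tray, either way round below 0.12 rad and linear speed of each of wedge_lying, wedge_standing, wedge_1, wedge_2 below 0.01 m/s and x of wedge_standing in the frame of tray between -0.005 and 0.005 m and y of wedge_standing in the frame of tray between -0.05 and -0.014 m and x of wedge_1 in the frame of tray between -0.005 and 0.005 m and y of wedge_1 in the frame of tray between 0.035 and 0.05 m and x of wedge_2 in the frame of tray between -0.005 and 0.005 m and y of wedge_2 in the frame of tray between 0.014 and 0.028 m); the robot touches nothing.
It fails at once if tape measure moved more than 20 mm (distance of tape_measure from where it was at the start of the episode above 0.02 m).
It fails at once if mouse moved more than 20 mm (distance of mouse from where it was at the start of the episode above 0.02 m).
It fails at once if stamp moved more than 20 mm (distance of stamp from where it was at the start of the episode above 0.02 m).
It also fails if it takes over 64 s, if anything falls off the work surface, if the arm or the gripper's body presses on something with over 40 N, if the wrist force passes 120 N, or if a joint passes its speed limit or range.

## Working session

There is one attempt and no reset: what is moved stays moved. The work goes in short steps, Python scripts to look and compute and a tool call to move; the robot and the scene stay as the last step left them, time stands still between calls to the robot, and variables do not carry over. Pictures are saved under pics/ and viewed, at most 10 in all, crops included, and the job is handed in when it is done.

Besides the shell and the picture viewer there is one more tool, called after "Call:" as name(argument=value, ...) on one line, values as JSON. play_rows: Moves the arm, as the interface text tells. Its arguments: {"type":"object","properties":{"motion":{"type":"array"},"newtons":{"type":"number"}},"required":["motion"]}

```bash
mkdir -p pics; ls
python3 - <<'E'
from cell import monitor, viewer
import cv2,pickle
s=monitor.observe();print({k:s[k] for k in('time','position','orientation','width','force')})
d={n:viewer.camera(n) for n in('scene','top')}
pickle.dump(d,open('c0.pkl','wb'))
for n in d:
    cv2.imwrite(f'pics/{n}0.png',cv2.resize(d[n]['frame'],(800,600),interpolation=cv2.INTER_CUBIC))
    print(n,d[n]['mtx'],d[n]['rvec'],d[n]['tvec'])
E
```

```text
pics
{'time': 0.0, 'position': array([0.24085122, 0.52136923, 0.24936062]), 'orientation': array([-0.67441158, -3.06771897,  0.00318433]), 'width': 0.08548518562009355, 'force': array([-0.96668462,  0.29262513,  0.07344403])}
scene [[480.80030315   0.         255.77300595]
 [  0.         480.80030315 181.01111763]
 [  0.           0.           1.        ]] [ 0.99870321  2.62920122 -0.81029467] [ 0.37188557 -0.34221902  1.85435974]
top [[370.77492222   0.         254.46732453]
 [  0.         370.77492222 193.6010636 ]
 [  0.           0.           1.        ]] [ 2.12643546 -2.17341247  0.10901562] [0.10280806 0.56565721 0.99199907]
```

View pics/scene0.png

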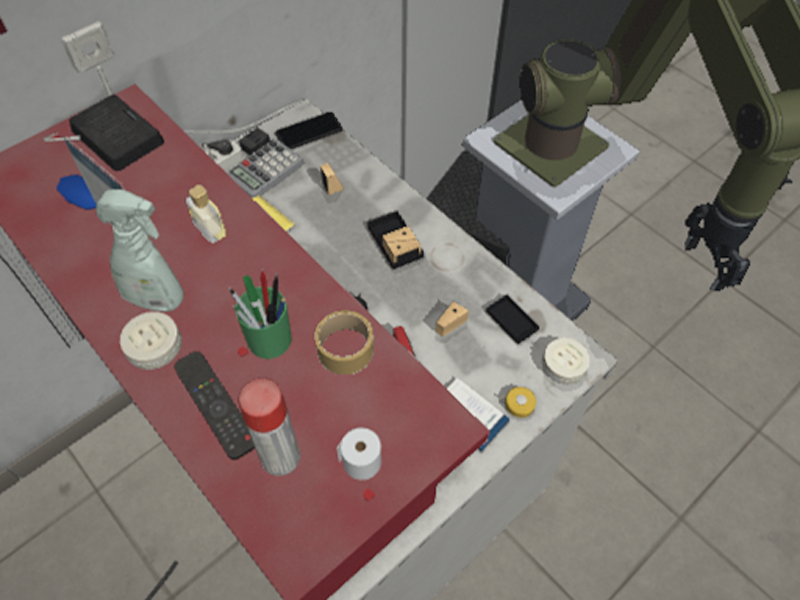

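View pics/top0.png

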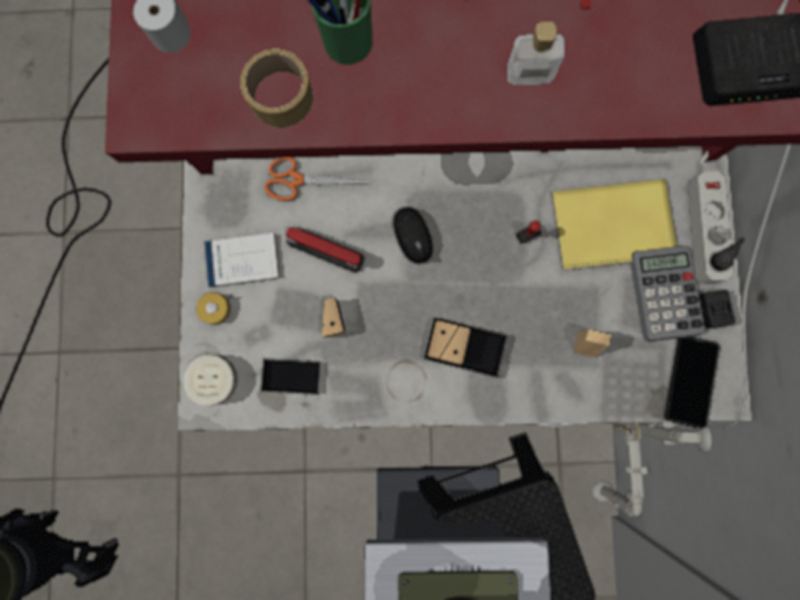

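The top view shows the tray at about (465,347) with its two wedges in the left half. The lying wedge is at (332,317), left of the tray, and the standing one at (592,343), right of it. The mouse is at (412,235), the stamp at (530,232) and the tape at (212,307). The red shelf overhangs the back.

```bash
python3 - <<'E'
import cv2,pickle,numpy as np
d=pickle.load(open('c0.pkl','rb'))
f=d['top']['frame']
# crop cols 195..400, rows 180..250
a=f[185:245,195:395]; a=cv2.resize(a,None,fx=4,fy=4,interpolation=cv2.INTER_CUBIC)
b=f[180:250,0:400]
g=d['scene']['frame'][90:230,190:350]
g=cv2.resize(g,(400,350),interpolation=cv2.INTER_CUBIC)
out=np.zeros((600,800,3),np.uint8);out[:240]=a;out[240:590,:400]=g
s=f[195:240,355:400]; out[240:600,420:780]=cv2.resize(s,(360,360),interpolation=cv2.INTER_CUBIC)
cv2.imwrite('pics/crop.png',out)
E
cat > h.py <<'E'
import cv2,numpy as np
def ray(c,uv,z):
    R=cv2.Rodrigues(np.array(c['rvec'],float))[0];t=np.array(c['tvec'],float).ravel()
    o=-R.T@t;v=R.T@np.linalg.inv(c['mtx'])@np.array([uv[0],uv[1],1.])
    return o+v*(z-o[2])/v[2]
def proj(c,P):
    return cv2.projectPoints(np.array(P,float).reshape(-1,3),np.array(c['rvec'],float),np.array(c['tvec'],float),np.array(c['mtx']),None)[0].reshape(-1,2)
E
```

```text
(no output)
```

View pics/crop.png

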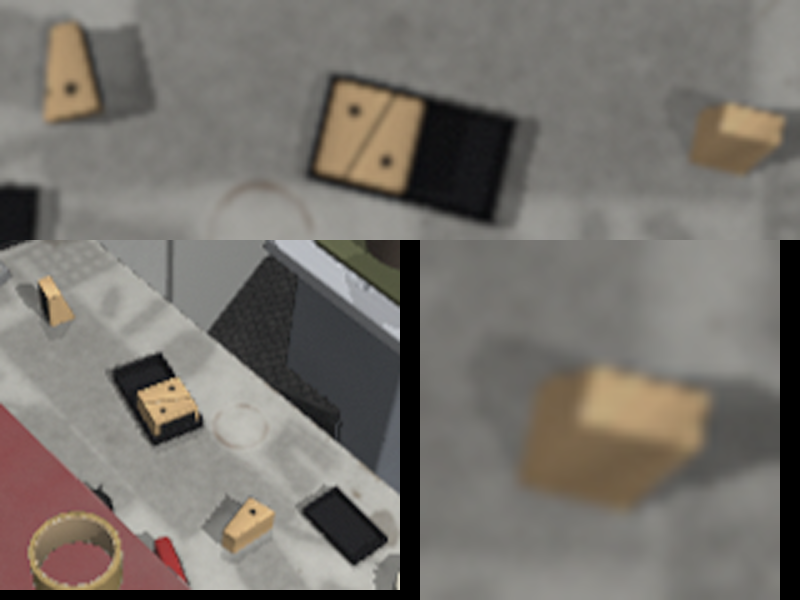

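```bash
cat >> h.py <<'E'
from scipy.optimize import least_squares
def fit(c,local,uv,x0):
    L=np.array(local,float)
    def P(p):
        a=p[2];R=np.array([[np.cos(a),-np.sin(a)],[np.sin(a),np.cos(a)]])
        return np.c_[L[:,:2]@R.T+p[:2],L[:,2]]
    r=least_squares(lambda p:(proj(c,P(p))-uv).ravel(),x0)
    return r.x,np.abs(r.fun).max()
E
python3 - <<'E'
import pickle,numpy as np
from h import *
c=pickle.load(open('c0.pkl','rb'))['top']
A=lambda q:np.array(q)/4+[194.6,184.6]
S=lambda q:(np.array(q)-[420,240])/8+[354.6,194.6]
for z in (0,.04): print(ray(c,(300,222),z))
h=.0385;k=.067
print('tray',fit(c,[[h,k,.02],[h,-k,.02],[-h,-k,.02],[-h,k,.02]],A([(333,74),(517,118),(497,222),(308,178)]),[.5,0,-.2]))
# wedge local: tip-left (32,0) tip-right(32,-20) heel-right(-32,-20) heel-left(-32,20)
w=np.array([[32,0,40],[32,-20,40],[-32,-20,40],[-32,20,40]])/1e3
print('lying',fit(c,w,A([(52,22),(80,25),(100,110),(45,121)]),[.5,.2,.2]))
# yaw = dir of own y... standing frame: a=0 -> z to -y, own y=-x
t=np.array([[20,20,64],[20,-20,64],[0,-20,64],[0,20,64]])/1e3
print('stand',fit(c,t,S([(590,370),(712,400),(697,447),(582,425)]),[.5,-.2,0]))
for n,p in dict(tape=(212,307),mouse=(412,235),stamp=(522,235)).items(): print(n,ray(c,np.array(p)/1.5625,.02))
print('shelf',ray(c,(160/1.5625,158/1.5625),.3))
E
```

```text
[ 0.48805326 -0.03622811  0.        ]
[ 0.48637966 -0.03212657  0.04      ]
tray (array([ 0.48866936, -0.0286139 , -0.25226145]), np.float64(0.6851076058322292))
lying (array([0.54578757, 0.21300621, 0.19930138]), np.float64(1.3392651063999494))
stand (array([ 0.48710389, -0.24679589, -0.24905785]), np.float64(0.8109053647215205))
tape [0.5691744  0.42675411 0.02      ]
mouse [0.69301298 0.06188752 0.02      ]
stamp [ 0.6879027  -0.13784793  0.02      ]
shelf [0.74178561 0.40591654 0.3       ]
```

Call:
play_rows(motion=[[85, 0, 0, 0, 1], [85, 0, 0, 0, 1], [85, 0, 0, 0, 1], [85, 0, 0, 0, 1], [85, 0, 0, 0, 1], [85, 0, 0, 0, 1], [85, 0, 0, 0, 1], [85, 0, 0, 0, 1], [85, 0, 0, 0, 1], [85, 0, 0, 0, 0]], newtons=30)

```text
time: 1.1
position: [0.241, 0.5217, 0.2498]
orientation: [1.994, 2.427, -0.002]
force: [-0.0, -0.2, -0.7]
width: 0.0851
gripper_force: 0.0
```

Call:
play_rows(motion=[[85, -0.62, 0.4, 0, 0], [85, -0.62, 0.4, 0, 0], [85, -0.62, 0.4, 0, 0], [85, -0.62, 0.4, 0, 0], [85, -0.62, 0.4, 0, 0], [85, -0.62, 0.4, 0, 0], [85, -0.62, 0.4, 0, 0], [85, -0.62, 0.4, 0, 0], [85, -0.62, 0.4, 0, 0], [85, -0.62, 0.4, 0, 0], [85, -0.62, 0.4, 0, 0], [85, -0.62, 0.4, 0, 0], [85, 0, 0, 0, 0], [85, 0, 0, 0, 0]])

```text
time: 2.5
position: [0.549, 0.2031, 0.2498]
orientation: [-1.994, -2.426, 0.001]
force: [0.2, 0.3, -0.6]
width: 0.0847
gripper_force: 0.0
```

```bash
cat >> h.py <<'E'
def yaw(s):  # world angle of tool y, and tilt
    R=cv2.Rodrigues(np.array(s['orientation'],float))[0]
    return np.degrees(np.arctan2(R[1,1],R[0,1])),np.degrees(np.arccos(-R[2,2]))
def snap(n,f):
    from cell import monitor,viewer
    import pickle
    s=monitor.observe();print(round(s['time'],2),np.round(s['position'],4),'yaw,tilt',np.round(yaw(s),2),'w',round(s['width'],4),'gf',round(s['gripper_force'],1),'F',np.round(s['force'],1))
    c=viewer.camera(n);pickle.dump(c,open(f+'.pkl','wb'))
    cv2.imwrite(f'pics/{f}.png',cv2.resize(c['frame'],(800,600),interpolation=cv2.INTER_CUBIC))
    return c
E
python3 -c "
from h import *
snap('wrist','w1')"
```

```text
2.5 [0.549  0.2031 0.2498] yaw,tilt [11.19  0.08] w 0.0847 gf 0.0 F [ 0.2  0.3 -0.6]
```

View pics/w1.png

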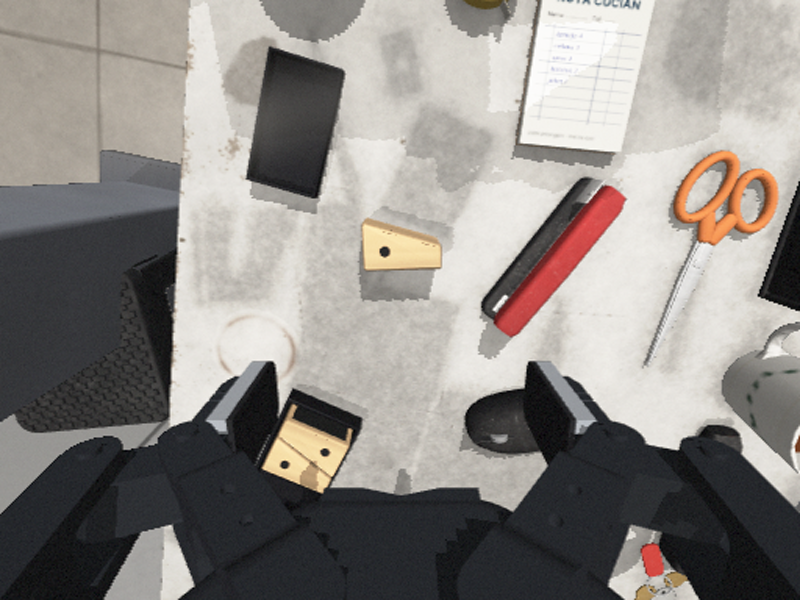

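The wrist view shows the lying wedge at about (402,247), with its heel to the left, its sole on the lower edge and its spot up at (385,252). The tray is at lower left.

Run:
```python
import pickle
from h import *
c=pickle.load(open('w1.pkl','rb'))
R=cv2.Rodrigues(np.array(c['rvec']))[0];print('cam',-R.T@np.ravel(c['tvec']),'fwd',R[2])
w=np.array([[32,0,40],[32,-20,40],[-32,-20,40],[-32,20,40]])/1e3
p,e=fit(c,w,np.array([(441,241),(441.5,268.5),(365,271),(362,219)])/1.5625-.2,[.55,.21,.2]);print(p,np.degrees(p[2]),e)
# mask overlay check
f=c['frame'];hsv=cv2.cvtColor(f,cv2.COLOR_BGR2HSV)
m=cv2.inRange(hsv,(8,70,120),(28,255,255));m[:,:225]=0;m[:,290:]=0;m[:130]=0;m[185:]=0
cn=max(cv2.findContours(m,0,2)[0],key=cv2.contourArea);print(cv2.approxPolyDP(cn,1.5,True).reshape(-1,2)*1.5625)
a=p[2];Rz=np.array([[np.cos(a),-np.sin(a)],[np.sin(a),np.cos(a)]])
for z in(0,.04):print(proj(c,np.c_[w[:,:2]@Rz.T+p[:2],np.full(4,z)])*1.5625)
g=p[:2]+Rz@[0,-.009];print('grip',g)
```

```text
cam [0.53539845 0.27347537 0.37324629] fwd [ 0.05359066 -0.27517663 -0.95989888]
[0.54753966 0.21722397 0.22802918] 13.065109613776896 1.0729528536689656
[[362.5    221.875 ]
 [364.0625 268.75  ]
 [439.0625 265.625 ]
 [439.0625 243.75  ]
 [434.375  237.5   ]
 [370.3125 218.75  ]]
[[437.78113282 234.80917847]
 [437.95743925 256.86387832]
 [367.27426997 259.13759362]
 [364.77095983 214.50413646]]
[[442.01449358 242.36398883]
 [442.14113168 266.77582016]
 [363.51312255 269.28629395]
 [360.59174497 219.81500983]]
grip [0.54957418 0.20845695]
```

Run:
```python
import pickle
from h import *
c=pickle.load(open('w1.pkl','rb'))
T=np.array([.549,.2031,.2498]);a=np.radians(11.19);y=np.array([np.cos(a),np.sin(a),0]);x=np.array([-np.sin(a),np.cos(a),0])
for d in(0,6,13,19,26):
  print(d,(proj(c,[T+s*y*.0424+x*t*.011-[0,0,d/1e3] for s in(-1,1) for t in(1,-1)])*1.5625).round().tolist())
```

```text
0 [[268.0, 365.0], [274.0, 424.0], [531.0, 365.0], [526.0, 424.0]]
6 [[274.0, 357.0], [279.0, 414.0], [526.0, 357.0], [521.0, 414.0]]
13 [[280.0, 348.0], [284.0, 403.0], [520.0, 348.0], [515.0, 403.0]]
19 [[284.0, 341.0], [289.0, 395.0], [516.0, 341.0], [511.0, 395.0]]
26 [[289.0, 334.0], [293.0, 386.0], [511.0, 334.0], [507.0, 386.0]]
```

Call:
play_rows(motion=[[85, 0.09, 0.02, 0, -0.3], [85, 0, 0, 0.42, 0], [85, 0, 0, 0.42, 0], [85, 0, 0, 0.42, 0], [85, 0, 0, 0.42, 0], [85, 0, 0, 0.42, 0], [85, 0, 0, 0.42, 0], [85, 0, 0, 0.42, 0], [85, 0, 0, 0.42, 0], [85, 0, 0, 0.42, 0], [85, 0, 0, 0.42, 0], [85, 0, 0, 0.16, 0], [85, 0, 0, 0, 0], [60, 0, 0, 0, 0], [60, 0, 0, 0, 0], [60, 0, 0, 0, 0], [60, 0, 0, 0, 0], [60, 0, 0, 0, 0]], newtons=40)

```text
time: 4.35
position: [0.5499, 0.2088, 0.0337]
orientation: [1.955, 2.458, 0.004]
force: [-1.1, 1.2, 6.0]
width: 0.0632
gripper_force: 45.5
```

Call:
play_rows(motion=[[60, 0, 0, -0.2, 0], [60, 0, 0, -0.5, 0], [60, 0, 0, -0.7, 0], [60, 0, 0, -0.7, 0], [60, 0, 0, -0.7, 0.92], [60, 0, 0, -0.6, 0.92], [60, 0, 0, 0, 0.92], [60, 0, 0, 0, 0.92], [60, 0, 0, 0, 0.92]])

```text
time: 5.25
position: [0.5487, 0.208, 0.2032]
orientation: [2.489, 1.916, 0.001]
force: [0.1, -1.1, -1.1]
width: 0.0631
gripper_force: 44.6
```

Call:
play_rows(motion=[[60, -0.3, 0, 0, 0], [60, -0.6, 0, 0, 0], [60, -0.6, 0, 0, 0], [60, -0.6, 0, 0, 0], [60, -0.6, 0, 0, 0], [60, -0.6, 0, 0, 0], [60, -0.6, 0, 0, 0], [60, -0.6, 0, 0, 0], [60, -0.6, 0, 0, 0], [60, -0.6, 0, 0, 0], [60, -0.23, 0, 0, 0], [60, 0, 0, 0, 0], [60, 0, 0, 0, 0]])

```text
time: 6.55
position: [0.4741, -0.0784, 0.2024]
orientation: [-2.486, -1.921, -0.001]
force: [0.2, 0.2, -0.8]
width: 0.0633
gripper_force: 44.6
```

```bash
python3 -c "
from h import *
snap('wrist','w2')"
```

```text
6.55 [ 0.4741 -0.0784  0.2024] yaw,tilt [-14.61   0.04] w 0.0633 gf 44.6 F [ 0.2  0.2 -0.8]
```

View pics/w2.png

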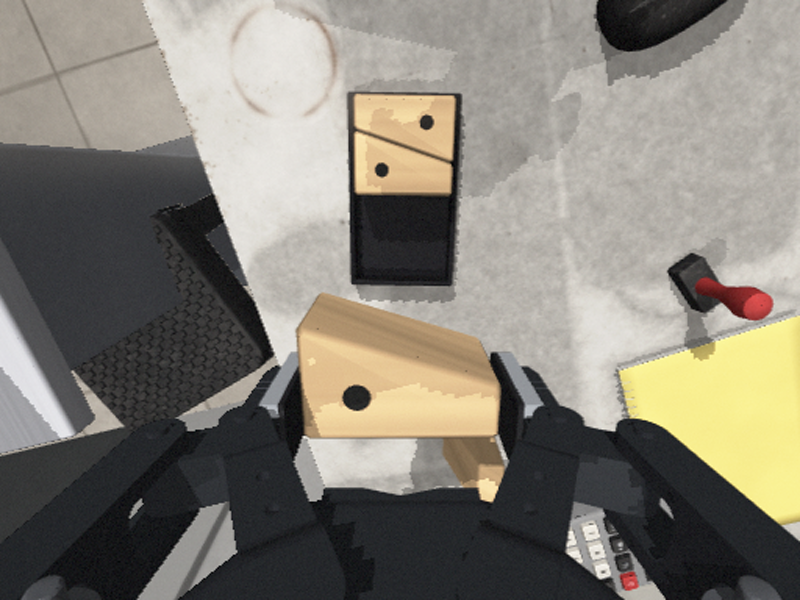

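The held wedge has its top-face corners at (300,333), (305,437), (500,437) and (499,385). The tray rim corners are at (348,93), (461,95), (453,286) and (352,284), and wedge_2's sole edge runs from (357,194) to (451,195).

Run:
```python
import pickle
from h import *
c=pickle.load(open('w2.pkl','rb'))
U=lambda q:np.array(q)/1.5625-.2
h=.0385;k=.067
t,e=fit(c,[[h,k,.02],[h,-k,.02],[-h,-k,.02],[-h,k,.02]],U([(461.5,94),(453.5,286),(352,284.5),(348,92.5)]),[.5,0,-.2]);print('tray',t,np.degrees(t[2]),e)
a=t[2];R=np.array([[np.cos(a),-np.sin(a)],[np.sin(a),np.cos(a)]])
for p in((357,194.5),(451,195),(352,131),(453,161),(405,93)): print('w2/w1 edge tray',R.T@(ray(c,U(p),.044)[:2]-t[:2]))
zt=.2024+.0063
w=np.array([[32,0,zt*1e3],[32,-20,zt*1e3],[-32,-20,zt*1e3],[-32,20,zt*1e3]])/1e3
p,e=fit(c,w,U([(499,385),(500,437),(305,437),(300,333)]),[.48,-.07,-.25]);print('held',p,np.degrees(p[2]),e)
T=np.array([.4741,-.0784]);y=np.radians(-14.61)
Ry=np.array([[np.cos(y),-np.sin(y)],[np.sin(y),np.cos(y)]]);print('held in tool(y-dir frame)',Ry.T@(p[:2]-T))
# target
for ty in(-.042,-.0425):
  G=t[:2]+R@[0,ty]; d=Ry.T@(G-p[:2]); print('move tool: ty',d[0]/.05,'tx',d[1]/.05,'dyaw',np.degrees(t[2]-p[2]))
# own-frame sole: heel/tip corner on pads
for q in((305,437),(500,437)): print(ray(c,U(q),zt))
```

```text
tray [ 0.48977085 -0.02684158 -0.26506905] -15.187337605454903 0.7954531317226383
w2/w1 edge tray [-0.03077288  0.00171244]
w2/w1 edge tray [0.03081465 0.00200399]
w2/w1 edge tray [-0.03316887  0.0406696 ]
w2/w1 edge tray [0.03117252 0.02328506]
w2/w1 edge tray [-0.00010881  0.0628805 ]
held [ 0.47627617 -0.07172222 -0.24284746] -13.914134252689749 3.944525200471219
held in tool(y-dir frame) [0.00042141 0.00701077]
move tool: ty 0.026290272495885947 tx 0.09670885858098337 dyaw -1.2732033527651543
move tool: ty 0.026189509779950357 tx 0.08670936625011588 dyaw -1.2732033527651543
[ 0.44130894 -0.08160411  0.2087    ]
[ 0.50231885 -0.09751974  0.2087    ]
```

Call:
play_rows(motion=[[60, 0.07, 0.02, 0, 0.1], [60, 0, 0, 0.4, 0], [60, 0, 0, 0.4, 0], [60, 0, 0, 0.4, 0], [60, 0, 0, 0.4, 0], [60, 0, 0, 0.4, 0], [60, 0, 0, 0.4, 0], [60, 0, 0, 0.4, 0], [60, 0, 0, 0.1, 0], [60, 0, 0, 0.1, 0], [60, 0, 0, 0.1, 0], [60, 0, 0, 0, 0]])

```text
time: 7.8
position: [0.477, -0.0749, 0.0475]
orientation: [2.496, 1.907, 0.003]
force: [1.7, 3.8, -3.4]
width: 0.0629
gripper_force: 44.5
```

Call:
play_rows(motion=[[60, 0.02, 0, 0.06, 0], [60, 0, 0, 0.06, 0], [60, 0, 0, 0.06, 0], [60, 0, 0, 0, 0]])

```text
time: 8.2
position: [0.4766, -0.0746, 0.0382]
orientation: [2.496, 1.908, 0.001]
force: [1.5, 2.7, -2.7]
width: 0.063
gripper_force: 44.6
```

Call:
play_rows(motion=[[60, 0, 0, 0.02, 0], [85, 0, 0, 0, 0], [85, 0, 0, 0, 0], [85, 0, 0, 0, 0], [85, 0, 0, -0.2, 0], [85, 0, 0, -0.5, 0], [85, 0, 0, -0.7, 0], [85, 0, 0, -0.7, 0], [85, 0, 0, -0.7, 0], [85, 0, 0, -0.4, 0], [85, 0, 0, 0, 0]])

```text
time: 9.3
position: [0.4785, -0.0751, 0.2013]
orientation: [2.491, 1.904, 0.008]
force: [0.9, -0.3, -0.9]
width: 0.0851
gripper_force: 0.0
```

```bash
python3 -c "
from h import *
snap('wrist','w3')"
```

```text
9.3 [ 0.4785 -0.0751  0.2013] yaw,tilt [-15.19   0.46] w 0.0851 gf 0.0 F [ 0.9 -0.3 -0.9]
```

View pics/w3.png

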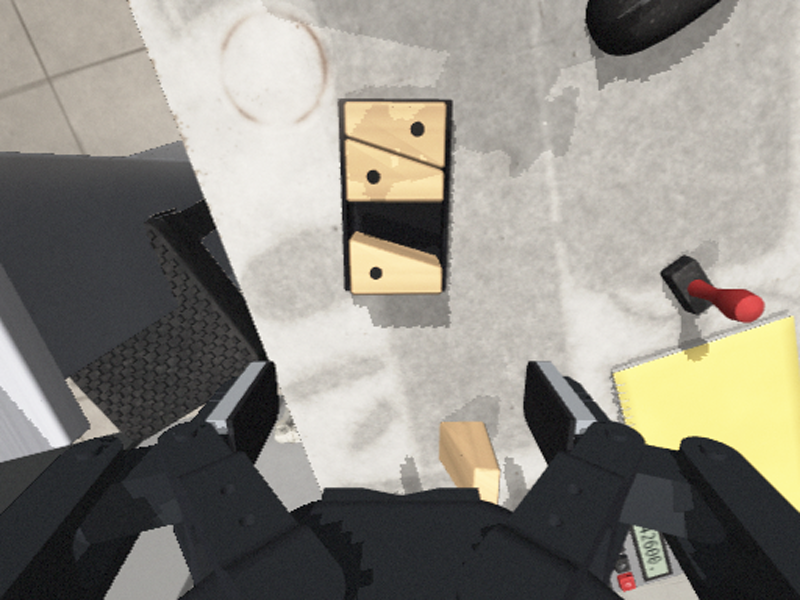

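The outer wedge sits properly, sole to the wall, in the lower part of the tray. The standing wedge shows at (470,460). Next I go behind its spotted side and push it over.

Call:
play_rows(motion=[[0, -0.42, 0.11, 0, 0], [0, -0.42, 0.11, 0, 0], [0, -0.42, 0.11, 0, 0], [0, -0.42, 0.11, 0, 0], [0, -0.42, 0.12, 0, 0], [0, -0.42, 0.12, 0, 0], [0, -0.42, 0.12, 0, 0], [0, -0.42, 0.12, 0, 0], [0, -0.43, 0.11, 0, 0], [0, -0.43, 0.11, 0, 0], [0, 0, 0, 0, 0], [0, 0, 0, 0.5, 0], [0, 0, 0, 0.5, 0], [0, 0, 0, 0.5, 0], [0, 0, 0, 0.5, 0], [0, 0, 0, 0.4, 0], [0, 0, 0, 0.2, 0], [0, 0, 0, 0, 0]])

```text
time: 11.15
position: [0.4745, -0.2914, 0.0654]
orientation: [-2.491, -1.906, 0.002]
force: [-0.2, 0.2, -0.2]
width: 0.0001
gripper_force: 0.0
```

```bash
python3 -c "
from h import *
snap('wrist','w4');snap('scene','s4')
a=cv2.imread('pics/w4.png');b=cv2.imread('pics/s4.png')[120:270,270:470]
o=np.zeros((600,800,3),np.uint8);o[:300,:400]=cv2.resize(a,(400,300));o[:300,400:]=cv2.resize(b,(400,300));cv2.imwrite('pics/m4.png',o[:300])"
```

```text
11.15 [ 0.4745 -0.2914  0.0654] yaw,tilt [-15.18   0.29] w 0.0001 gf 0.0 F [-0.2  0.2 -0.2]
11.2 [ 0.4754 -0.2922  0.0666] yaw,tilt [-15.18   0.14] w 0.0001 gf 0.0 F [0.8 0.5 0.7]
```

View pics/m4.png

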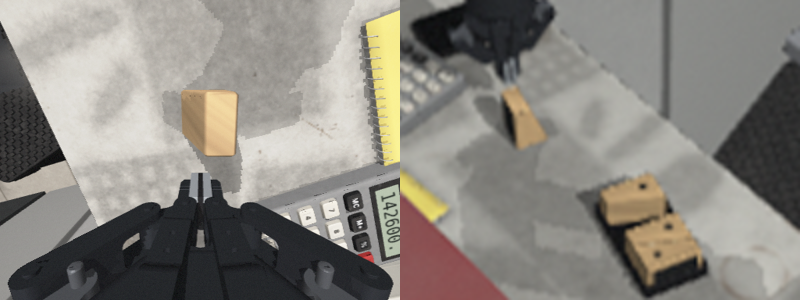

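The wedge is upright just ahead of the closed fingers, which stand a little to the slope side of it. I shift them sideways and push.

Call:
play_rows(motion=[[0, 0, 0.16, -0.1, 0], [0, 0.1, 0, 0, 0], [0, 0.1, 0, 0, 0], [0, 0.1, 0, 0, 0], [0, 0.1, 0, 0, 0], [0, 0.1, 0, 0, 0], [0, 0.1, 0, 0, 0], [0, 0.1, 0, 0, 0], [0, 0.1, 0, 0, 0], [0, 0.1, 0, 0, 0], [0, 0.1, 0, 0, 0], [0, 0.1, 0, 0, 0], [0, 0.1, 0, 0, 0]])

```text
time: 12.55
position: [0.4996, -0.2368, 0.0722]
orientation: [-2.496, -1.908, 0.0]
force: [0.6, -0.7, -0.3]
width: -0.0002
gripper_force: 0.0
```

```bash
python3 -c "
from h import *
snap('wrist','w5');snap('scene','s5')
a=cv2.imread('pics/w5.png');b=cv2.imread('pics/s5.png')[120:270,270:470]
o=np.zeros((300,800,3),np.uint8);o[:300,:400]=cv2.resize(a,(400,300));o[:300,400:]=cv2.resize(b,(400,300));cv2.imwrite('pics/m5.png',o)"
```

```text
12.55 [ 0.4996 -0.2368  0.0722] yaw,tilt [-1.52e+01  1.00e-02] w -0.0002 gf 0.0 F [ 0.6 -0.7 -0.3]
12.6 [ 0.4996 -0.2361  0.0722] yaw,tilt [-15.18   0.04] w -0.0003 gf 0.0 F [ 0.3  0.9 -0.1]
```

View pics/m5.png

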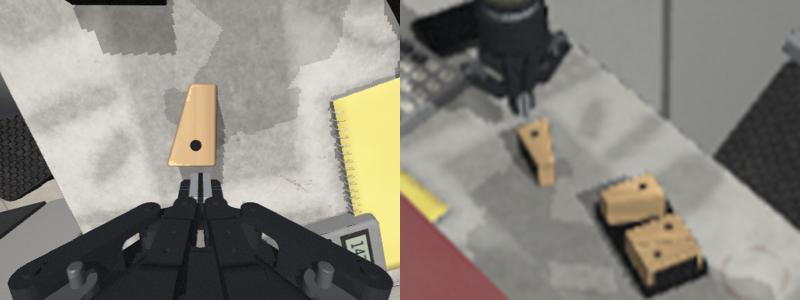

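It has fallen onto its plain side, spot up. Its heel edge runs from (168,165) to (215,165) and its tip edge from (191,84) to (215,84) in the left half-scale panel.

Run:
```python
import pickle
from h import *
from cell import monitor
s=monitor.observe();print(np.round(s['q'],2))
c=pickle.load(open('w5.pkl','rb'))
f=c['frame'];hsv=cv2.cvtColor(f,cv2.COLOR_BGR2HSV)
m=cv2.inRange(hsv,(8,70,120),(28,255,255));m[:95]=0;m[230:]=0;m[:,300:]=0
cn=max(cv2.findContours(m,0,2)[0],key=cv2.contourArea);print((cv2.approxPolyDP(cn,1.5,True).reshape(-1,2)).tolist())
w=np.array([[32,0,40],[32,-20,40],[-32,-20,40],[-32,20,40]])/1e3
p,e=fit(c,w,np.array([(191,84),(215.5,84),(215.5,165.5),(168,165.5)])*1.28-.2,[.51,-.18,1.3]);print(p,np.degrees(p[2]),e)
a=p[2];g=p[:2]+np.array([[np.cos(a),-np.sin(a)],[np.sin(a),np.cos(a)]])@[0,-.010];print('grip',g)
```

```text
[-0.52  0.47  1.77  0.    0.9  -0.25]
[[275, 107], [246, 107], [242, 110], [214, 208], [216, 212], [273, 211], [275, 209], [277, 109]]
[ 0.50320952 -0.19554571  1.31617107] 75.41104771214239 2.653729464137257
grip [ 0.5128871  -0.19806454]
```

Call:
play_rows(motion=[[85, 0, 0, -0.4, 0], [85, 0, 0, -0.4, 0.9], [85, 0, 0, 0, 1], [85, 0, 0, 0, 1], [85, 0, 0, 0, 1], [85, 0, 0, 0, 1], [85, 0, 0, 0, 1], [85, 0, 0, 0, 1], [85, 0, 0, 0, 1], [85, 0, 0, 0, 1], [85, 0, 0, 0, 1], [85, 0, 0, 0, 1], [85, 0, 0, 0, 1], [85, 0, 0, 0, 1], [85, 0, 0, 0, 1], [85, 0, 0, 0, 1], [85, 0.03, -0.4, 0, 0], [85, 0.03, -0.41, 0, 0], [85, 0, 0, 0, 0], [85, 0, 0, 0, 0]])

```text
time: 14.65
position: [0.5127, -0.1988, 0.1123]
orientation: [3.116, -0.397, -0.0]
force: [-0.4, -0.0, 0.6]
width: 0.0848
gripper_force: 0.0
```

Run:
```python
from h import *
c=snap('wrist','w6')
w=np.array([[31.,0.5,40],[31,-18,40],[-31,-18,40],[-31,18,40]])
f=c['frame'];hsv=cv2.cvtColor(f,cv2.COLOR_BGR2HSV)
m=cv2.inRange(hsv,(8,70,120),(28,255,255))
cn=max(cv2.findContours(m,0,2)[0],key=cv2.contourArea);print((cv2.approxPolyDP(cn,2,True).reshape(-1,2)*1.5625).tolist())
a=np.radians(75.4);R=np.array([[np.cos(a),-np.sin(a)],[np.sin(a),np.cos(a)]])
print((proj(c,np.c_[w[:,:2]/1e3@R.T+[.5032,-.1955],np.full(4,.04)])*1.5625).round().tolist())
```

```text
14.65 [ 0.5127 -0.1988  0.1123] yaw,tilt [-1.0453e+02  3.0000e-02] w 0.0848 gf 0.0 F [-0.4 -0.   0.6]
[[342.1875, 0.0], [367.1875, 76.5625], [385.9375, 70.3125], [385.9375, 54.6875], [389.0625, 68.75], [400.0, 65.625], [403.125, 45.3125], [404.6875, 62.5], [418.75, 57.8125], [418.75, 39.0625], [421.875, 56.25], [434.375, 51.5625], [435.9375, 32.8125], [437.5, 50.0], [451.5625, 43.75], [451.5625, 29.6875], [454.6875, 43.75], [467.1875, 39.0625], [468.75, 18.75], [471.875, 37.5], [484.375, 31.25], [485.9375, 12.5], [487.5, 29.6875], [501.5625, 25.0], [503.125, 6.25], [504.6875, 23.4375], [518.75, 17.1875], [520.3125, 0.0], [521.875, 17.1875], [535.9375, 10.9375], [535.9375, 0.0]]
[[338.0, 339.0], [336.0, 303.0], [463.0, 304.0], [460.0, 370.0]]
```

View pics/w6.png

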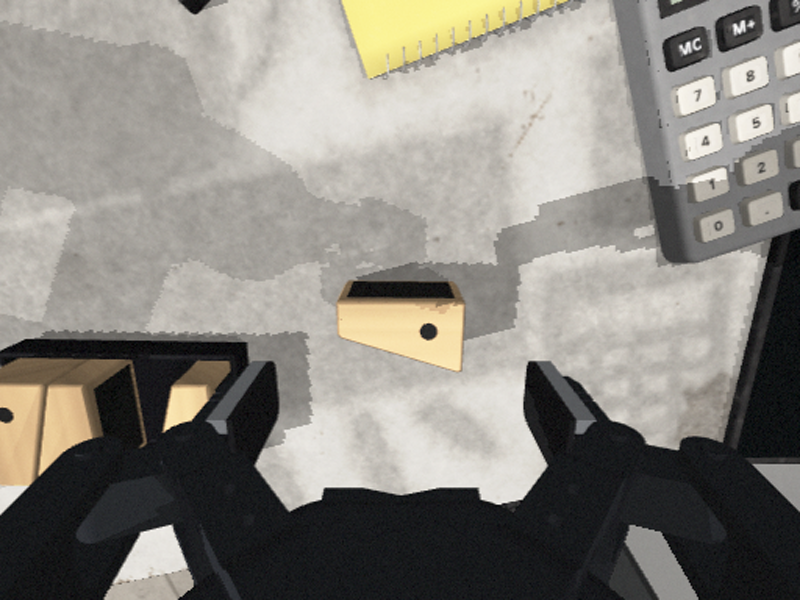

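The prediction matches the picture: sole edge on row 303, tip at column 338, heel at column 463. The jaws straddle the wedge, so I descend and grip.

Call:
play_rows(motion=[[85, 0, 0, 0.4, 0], [85, 0, 0, 0.4, 0], [85, 0, 0, 0.4, 0], [85, 0, 0, 0.3, 0], [85, 0, 0, 0.08, 0], [85, 0, 0, 0, 0], [60, 0, 0, 0, 0], [60, 0, 0, 0, 0], [60, 0, 0, 0, 0], [60, 0, 0, 0, 0], [60, 0, 0, 0, 0]])

```text
time: 15.8
position: [0.5135, -0.1994, 0.0344]
orientation: [3.115, -0.399, 0.004]
force: [-0.3, -0.7, 5.6]
width: 0.063
gripper_force: 45.3
```

Call:
play_rows(motion=[[60, 0, 0, -0.2, 0], [60, 0, 0, -0.5, 0], [60, 0, 0, -0.7, 0], [60, 0, 0, -0.7, 0], [60, 0, 0, -0.7, -0.94], [60, 0, 0, -0.6, -1], [60, 0, 0, 0, -1], [60, 0, 0, 0, -1], [60, 0, 0, 0, -1], [60, 0, 0, 0, -1], [60, 0, 0, 0, -1], [60, 0, 0, 0, -1], [60, 0, 0, 0, -1], [60, 0, 0, 0, -1], [60, 0, 0, 0, -1], [60, 0, 0, 0, -1], [60, 0, 0, 0, -1], [60, 0, 0, 0, -1], [60, 0, 0, 0, -1], [60, 0, 0, 0, 0]])

```text
time: 17.8
position: [0.5121, -0.1985, 0.2035]
orientation: [-2.491, -1.913, 0.0]
force: [-0.4, 0.2, -0.2]
width: 0.0633
gripper_force: 44.5
```

Call:
play_rows(motion=[[60, 0.25, -0.16, 0, 0.03], [60, 0.37, -0.22, 0, 0], [60, 0.39, -0.24, 0, 0], [60, 0.39, -0.24, 0, 0], [60, 0.39, -0.24, 0, 0], [60, 0.39, -0.22, 0, 0], [60, 0, 0, 0, 0], [60, 0, 0, 0, 0]])

```text
time: 18.6
position: [0.4769, -0.0756, 0.2036]
orientation: [2.494, 1.91, 0.0]
force: [-0.2, -1.0, -0.5]
width: 0.0629
gripper_force: 44.5
```

```bash
python3 -c "
from h import *
snap('wrist','w7')"
```

```text
18.6 [ 0.4769 -0.0756  0.2036] yaw,tilt [-15.11   0.02] w 0.0629 gf 44.5 F [-0.2 -1.  -0.5]
```

View pics/w7.png

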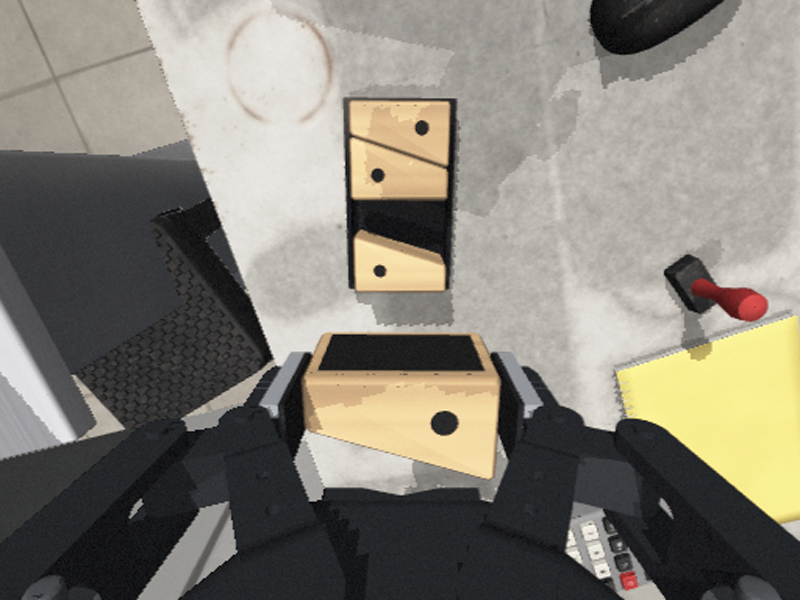

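The held wedge's sole edge runs along row 375 from column 305 to 498. Wedge_2's sole edge is on row 198 and the outer wedge's sole edge on row 291. The outer wedge's slope edge runs from (357,236) to (444,263).

Run:
```python
import pickle
from h import *
c=pickle.load(open('w7.pkl','rb'))
U=lambda q:np.array(q)/1.5625-.2
h=.0385;k=.067
t0=np.array([.48977,-.02684,-.26507])
t,e=fit(c,[[h,k,.02],[-h,k,.02]],U([(457.5,98),(345,97.5)]),t0);print('tray chk',t)
a=t0[2];R=np.array([[np.cos(a),-np.sin(a)],[np.sin(a),np.cos(a)]])
def tr(p,z): return (R.T@(ray(c,U(p),z)[:2]-t0[:2])*1e3).round(1)
for n,p,z in [('w2 sole L',(352,198.5),.044),('w2 sole R',(448,199.5),.044),('out sole L',(356,290.5),.042),('out sole R',(446,291),.042),('out slope heel',(357,236),.044),('out slope tip',(444,263),.044),('w1 sole',(400,100),.043),
  ('held sole L',(305,375),.208),('held sole R',(498,376),.208),('held bot L',(325,333.5),.169+.002),('held bot R',(485,334.5),.169+.002)]: print(n,tr(p,z))
print('TCP',R.T@(np.array([.4769,-.0756])-t0[:2])*1e3)
```

```text
tray chk [ 0.49033464 -0.02682592 -0.26785283]
w2 sole L [-31.7   2.6]
w2 sole R [31.6  2. ]
out sole L [-31.1 -61.1]
out sole R [ 32.5 -61.4]
out slope heel [-29.1 -22.2]
out slope tip [ 30.3 -40.8]
w1 sole [-0.1 62.5]
held sole L [-29.6 -40.6]
held sole R [ 30.9 -40.9]
held bot L [-29.7 -41.6]
held bot R [ 34.1 -42. ]
TCP [  0.35348544 -50.428658  ]
```

Call:
play_rows(motion=[[60, 0.2, -0.01, 0, 0.01], [60, 0.42, 0, 0, 0], [60, 0.2, 0, 0, 0], [60, 0, 0, 0.4, 0], [60, 0, 0, 0.4, 0], [60, 0, 0, 0.4, 0], [60, 0, 0, 0.4, 0], [60, 0, 0, 0.4, 0], [60, 0, 0, 0.3, 0], [60, 0, 0, 0.2, 0], [60, 0, 0, 0, 0]])

```text
time: 19.75
position: [0.4869, -0.0367, 0.077]
orientation: [-2.494, -1.907, 0.003]
force: [-0.3, -0.0, -1.0]
width: 0.063
gripper_force: 44.5
```

Run:
```python
from h import *
c=snap('wrist','w8')
s=__import__('cell').monitor.observe()
a=-.26507;R=np.array([[np.cos(a),-np.sin(a)],[np.sin(a),np.cos(a)]]);print(R.T@(np.array(s['position'])[:2]-[.48977,-.02684])*1e3)
```

```text
19.75 [ 0.4869 -0.0367  0.077 ] yaw,tilt [-15.22   0.16] w 0.063 gf 44.5 F [-0.3 -0.  -1. ]
[  0.38814537 -10.14867331]
```

Call:
play_rows(motion=[[60, 0.02, -0.01, 0.1, 0], [60, 0, 0, 0.15, 0], [60, 0, 0, 0.15, 0], [60, 0, 0, 0.1, 0], [60, 0, 0, 0.1, 0], [60, 0, 0, 0, 0]])

```text
time: 20.4
position: [0.4868, -0.0355, 0.0475]
orientation: [-2.495, -1.907, 0.002]
force: [-0.5, 0.3, -0.3]
width: 0.0629
gripper_force: 44.5
```

No contact so far. I lower the last 9 mm, release and rise.

Call:
play_rows(motion=[[60, 0, 0, 0.06, 0], [60, 0, 0, 0.06, 0], [60, 0, 0, 0.06, 0], [60, 0, 0, 0, 0]])

```text
time: 20.8
position: [0.4872, -0.0356, 0.039]
orientation: [-2.495, -1.908, 0.001]
force: [0.1, 0.4, -0.4]
width: 0.0626
gripper_force: 44.5
```

Call:
play_rows(motion=[[60, 0, 0, 0.02, 0], [85, 0, 0, 0, 0], [85, 0, 0, 0, 0], [85, 0, 0, 0, 0], [85, 0, 0, -0.2, 0], [85, 0, 0, -0.5, 0], [85, -0.2, 0, -0.7, 0], [85, -0.3, 0, -0.7, 0], [85, -0.3, 0, -0.7, 0], [85, 0, 0, -0.4, 0], [85, 0, 0, 0, 0], [85, 0, 0, 0, 0]])

```text
time: 22.0
position: [0.4768, -0.0742, 0.199]
orientation: [2.495, 1.907, 0.002]
force: [-0.9, 0.5, -0.2]
width: 0.085
gripper_force: 0.0
```

Run:
```python
from h import *
c=snap('wrist','w9')
t0=np.array([.48977,-.02684,-.26507]);a=t0[2];R=np.array([[np.cos(a),-np.sin(a)],[np.sin(a),np.cos(a)]])
# rectify the plane z=.044 in tray frame, 4 px/mm, and segment wood
g=[(x,y) for x,y in((40,70),(40,-70),(-40,-70),(-40,70))]
P=[np.r_[t0[:2]+R@(np.array(q)/1e3),.044] for q in g]
H=cv2.getPerspectiveTransform(proj(c,P).astype(np.float32),np.float32([((70-y)*4,(40-x)*4) for x,y in g]))
im=cv2.warpPerspective(c['frame'],H,(560,320));cv2.imwrite('pics/rect.png',im)
hsv=cv2.cvtColor(im,cv2.COLOR_BGR2HSV)
m=cv2.inRange(hsv,(8,60,100),(28,255,255))
for x in(25,0,-25):
    r=m[int((40-x)*4)-2:int((40-x)*4)+3].mean(0)>128
    e=np.flatnonzero(np.diff(r.astype(int)));print(x,'wood edges at y',(70-e/4).round(1))
d=cv2.inRange(cv2.cvtColor(im,cv2.COLOR_BGR2GRAY),0,70)
n,_,st,ce=cv2.connectedComponentsWithStats(d)
print('spots (x,y)',[((40-q[1]/4).round(1),(70-q[0]/4).round(1),int(s[4])) for q,s in zip(ce,st) if 150<s[4]<800 and .6<s[2]/s[3]<1.6])
```

```text
22.0 [ 0.4768 -0.0742  0.199 ] yaw,tilt [-15.2    0.09] w 0.085 gf 0.0 F [-0.9  0.5 -0.2]
25 wood edges at y [ 62.5   2.    0.8 -61.2]
0 wood edges at y [ 62.8   2.    1.  -61.2]
-25 wood edges at y [ 62.8   2.    1.  -61.2]
spots (x,y) [(np.float64(13.9), np.float64(-15.7), 686), (np.float64(13.3), np.float64(46.4), 733), (np.float64(-14.2), np.float64(-46.1), 681), (np.float64(-14.8), np.float64(17.5), 723)]
```

```bash
python3 -c "
from cell import order
print(order.close_job())"
```

```text
the job is handed in; nothing more can be done
None
```

All four wedges are packed in the tray flat, spot up and head to tail, by my last wrist-camera measurement; the standing wedge was first laid on its plain side and let go, and the job was handed in at about 22 s with no verdict returned.

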